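# Clamp the burr puzzle in the top-crank vise

### The arm

A 6-joint arm with a two-finger parallel gripper is mounted at the origin on the work surface. World frame = base frame: x ahead of the robot, y to its left, z up, the work surface at z = 0. Lengths are in mm, angles in rad, forces in N, time in s.
With the tool pointing down it reaches from about 275 to 825 mm from the base axis. Payload 5.2 kg.
Tool frame: the origin (TCP) lies between the finger pads; the fingertips stand 19 mm ahead of it and the grasp point (between the pads) is the TCP; z points along the fingers, y is the line along which they close (so a half turn about z gives the same grasp; the last joint's range is limited). The gripper opens to 93 mm and grips with 3 to 60 N. Pads are 15 mm wide; open, the fingers measure 128 mm over their backs; the gripper's body (75 mm by 188 mm) begins 65 mm behind the grasp point.
Start: joints at [0.897, 0.259, 1.535, -0, 1.348, -0.203], TCP at [249.46, 490.178, 237.653] pointing down, gripper open.
Joint ranges: [-3.14, 3.14], [-0.91, 2.08], [0.19, 2.58], [-1.22, 4.36], [0.22, 2.71], [-3.12, 3.12]. Speed limits (rad/s): [2.57, 2.57, 3.14, 3.14, 3.14, 3.14].

### API

Orientations are given as a unit quaternion [w, x, y, z].
In Python, from workcell import bot gives the robot as it stands. Calls block until the motion is done:
- bot.move_ptp(position, orientation): joint-space move of the TCP to a pose.
- bot.move_l(position, max_speed=150, attitude=None): straight line of the TCP; attitude=None keeps the orientation; max_speed is the mean speed in mm/s.
- bot.move_j(angles): joint-space move.
- bot.open() and bot.grab(newtons=None): open the fingers fully, or close them until they stop; newtons is the grip in N (None keeps the last).
- bot.wait(seconds).
- bot.ik(position, orientation): joint angles nearest the present ones, or None.
- bot.read_state(): the state.
- bot.grab_frame(name): name is "scene" or "top" or "wrist"; returns (picture, depth): 384x512x3 uint8, red, green, blue; 384x512 float32, mm along the optical axis (not along the pixel's ray), 0 where there is no reading.
- bot.get_calibration(name): a dict with "K" (3x3 intrinsics, pixels), "T" (4x4, takes a point from camera to world coordinates). Camera axes: x right, y down, z forward; pixel columns grow to the right and rows downward; lengths in mm; the calibration is good to about 2 mm. The wrist camera is an equidistant fisheye: a pixel r from the principal point sees the ray r / f radians off the axis. A picture is of the moment at which its call begins: read the wrist's pose just before it. get_calibration takes no time and is no camera call; for the wrist camera it gives the pose at the moment of the call.
A pose or a line that the arm cannot do raises bot.MotionError and nothing moves.
- bot.hand_in(): hands the job in; it is judged then, once.
The state is a dict: "time": time; "qpos": joint angles; "dq": joint speeds; "joint_efforts": joint torques, N m; "tcp_pos": TCP position; "tool_rot": TCP orientation; "contact_force": force on the tool from outside, world axes, zero at the start; "wrist_torque": the same for the moment, N m; "gripper_width": opening from 0.0 (shut) to 1.0 (fully open); "gripper_force": force on a finger pad.
Only numpy, scipy, OpenCV 4.12 (cv2) and the standard library are available. Lean on these libraries where they do the work, as an engineer would, in place of code of your own. Each camera call takes 0.05 s, during which the arm holds its last target. There are 200 camera calls.

### The job

The walnut burr puzzle has a stuck stick and must be held for working it loose: stand it upright on the bed of the wooden vise, midway across the width of the jaws and square to them, and let go of it. Then turn the crank on top clockwise until the sliding jaw holds the puzzle snugly against the fixed jaw, firm but without crushing it, and take the hand away. Leave the other toys where they stand.

Things in the scene. Friction and masses are not known exactly. Their poses are not given: they have to be found in the camera images.
- puzzle: Loose walnut burr puzzle, about 100 g, 68 mm each way: three crossing bars. Origin: centre of underside, z up. Upright bar 40 (its x) x 20 (its y), 0 to 68 mm high. Bar along x: 40 wide, 24 to 44 mm high. Bar along y: 20 wide, 14 to 54 mm high. May be clamped along x or y. Starts upright on the ledge left of the vise.
- puzzle_top (a point): Centre of the puzzle's top face, 68 mm above its underside, axes as the puzzle. The upright bar's top can be gripped from above across 40 mm (along x, free down to 44 mm high) or across 20 mm (along y, free down to 54 mm high).
- vise: Beech vise fixed to the ledge, clamping along its own y. Origin on the underside, z up. Flat bed 90 mm wide (x), top 12 mm above the origin. The sliding jaw comes from the -y side. A housing at the -y end (y -145 to -85 mm, 66 mm high) carries the upright crank axis at x = 0, y = -115 mm.
- fixed_jaw: The vise's fixed jaw; its frame is the vise's (same origin, axes). Cork face at y = +70 mm, looking to -y; 90 mm wide (x -45 to +45), top 62 mm above the origin.
- jaw: The vise's sliding jaw, 90 mm wide, top 62 mm above the vise's underside. Axes as the vise; its cork face is at y = -42 mm of its own origin, which meets the vise's origin when fully open (112 mm between faces). Only the crank drives it, to +y by 12 mm per rad; it starts 0 to 17 mm from fully open.
- crank (a joint): Crank angle, rad, 0 to 6; grows clockwise seen from above, which closes the vise (gap = 112 mm - 12 mm x angle; the 68 mm puzzle is pinched near 3.67). At 0 the arm points from its axis to the vise's -y. Turns under about 3 N at the knob and stays where left, so clamping stays on when let go.
- knob (a point): Middle of the crank's upright wooden knob, 55 mm from the axis, 97 mm above the vise's underside. Knob 22 mm thick, does not spin, 82 to 112 mm high; steel arm under it 16 mm wide, 74 to 82 mm high; hub 24 mm wide, 84 mm high. Can be pushed round from the side with shut fingers. Once the jaw is stopped, 1 N more at the knob gives about 4.6 N more at the jaw.
- tiers: Bystander: stack of three round plastic tiers, 150 mm wide, 120 mm tall; origin under its centre.
- maze_ball: Bystander: clear maze ball 120 mm wide on a ring stand, 132 mm tall; origin under its centre.
- mug: Bystander: ceramic mug 82 mm wide with plastic rods standing in it, 155 mm tall in all; origin under its centre.
- cube_puzzle: Bystander: plain walnut cube puzzle, 50 mm; origin under its centre.
- toy_car: Bystander: wooden toy car 85 mm long (its y), 60 mm wide, 45 mm tall; origin under its centre.
- skittle: Bystander: turned wooden skittle 40 mm wide, 86 mm tall; origin under its centre.

How it is judged:
By the outcome, as a careful person would: the job done as asked, in the order asked, and still so for the second after the job is handed in, with the robot touching nothing.
It also fails if it takes over 67 s, if anything falls off the work surface, if the arm or the gripper's body presses on something with over 40 N, if the wrist force passes 120 N, or if a joint passes its speed limit or range.

## Working session

There is one attempt and no reset: what is moved stays moved. The work goes in short steps, each a Python script; the robot and the scene stay as the last script left them, time stands still between calls to the robot, and variables do not carry over. Pictures are saved under pics/ and viewed, at most 10 in all, crops included, and the job is handed in when it is done.

```bash
mkdir -p pics
python3 - <<'E'
from workcell import bot
import cv2,numpy as np
for n in("scene","top"):
    p,d=bot.grab_frame(n); c=bot.get_calibration(n)
    np.savez(f"{n}.npz",p=p,d=d,K=c["K"],T=c["T"])
    cv2.imwrite(f"pics/{n}.png",cv2.resize(p[:,:,::-1],(800,600),interpolation=cv2.INTER_CUBIC))
    print(n,c["K"],c["T"])
s=bot.read_state();print(s["time"],s["tool_rot"])
E
```

```text
scene [[427.28574133   0.         255.22146425]
 [  0.         427.28574133 188.86161896]
 [  0.           0.           1.        ]] [[-9.04480450e-01  3.13805861e-01 -2.88861552e-01  9.26828452e+02]
 [ 4.26497725e-01  6.71548621e-01 -6.05906048e-01  8.37780104e+02]
 [ 3.84770801e-03 -6.71228971e-01 -7.41240085e-01  9.91666146e+02]
 [ 0.00000000e+00  0.00000000e+00  0.00000000e+00  1.00000000e+00]]
top [[419.94534734   0.         267.90698368]
 [  0.         419.94534734 191.05634246]
 [  0.           0.           1.        ]] [[ 2.15625244e-03 -9.95825526e-01  9.12516983e-02  4.94897839e+02]
 [-9.99995636e-01 -1.96294927e-03  2.20804700e-03  9.82914242e+01]
 [-2.01970711e-03 -9.12560612e-02 -9.95825412e-01  1.08710683e+03]
 [ 0.00000000e+00  0.00000000e+00  0.00000000e+00  1.00000000e+00]]
0.1 [-3.50369654e-04  2.33240334e-01  9.72418770e-01 -7.48139887e-04]
```

View pics/top.png

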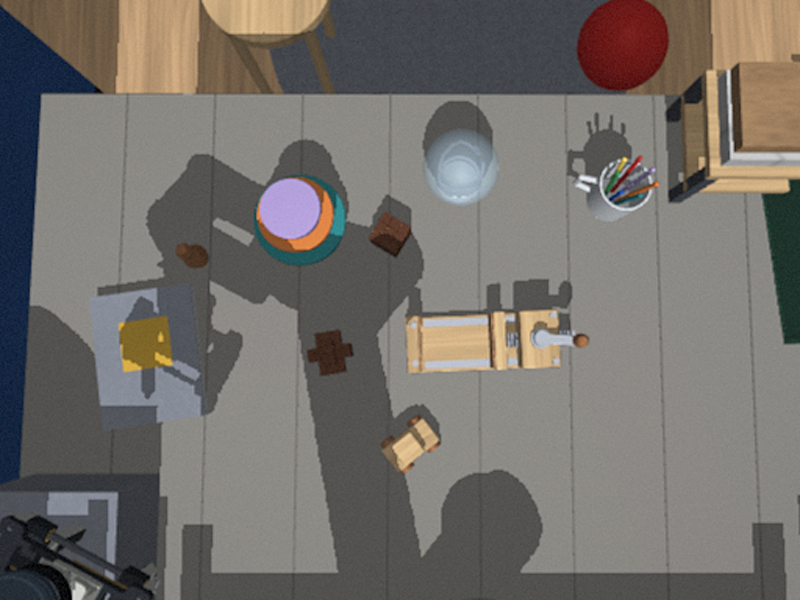

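View pics/scene.png

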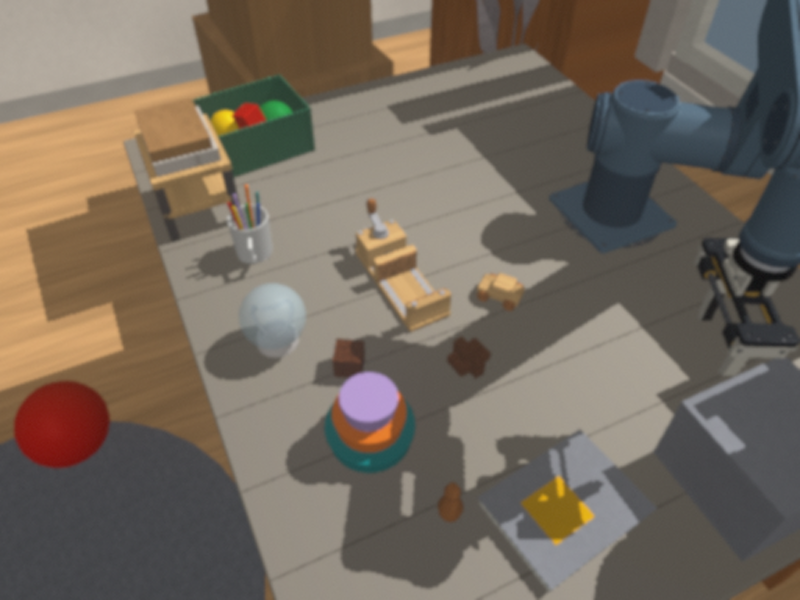

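The top view (800x600) shows the puzzle at about (330,352), the vise from (407,345) to (560,340) with its +y to the left, the hub at (541,338), and the knob at (582,341). The car (410,445) and cube (390,234) are nearby. Next I'll measure from depth.

```bash
cat > h.py <<'E'
import numpy as np,cv2
def cloud(f):
    z=np.load(f) if isinstance(f,str) else f
    d=z["d"];K=z["K"];T=z["T"];v,u=np.indices(d.shape)
    P=np.stack([(u-K[0,2])/K[0,0]*d,(v-K[1,2])/K[1,1]*d,d],-1)@T[:3,:3].T+T[:3,3]
    P[d==0]=np.nan
    return P
def rect(P,m):
    q=P[m][:,:2].astype(np.float32);r=cv2.minAreaRect(q);return len(q),np.round(r[0],1),np.round(r[1],1),round(r[2],1),np.round(np.median(P[m][:,2]),1)
E
python3 - <<'E'
from h import *
z=np.load("top.npz");P=cloud("top.npz")
s=512/800
def box(u0,v0,u1,v1):
    m=np.zeros(P.shape[:2],bool);m[int(v0*s):int(v1*s),int(u0*s):int(u1*s)]=1;return m
Z=P[...,2]
pz=box(300,320,362,385)
print("table",np.nanmedian(Z[box(340,400,370,430)]),np.nanmedian(Z[box(440,390,480,400)]))
print("pz all",rect(P,pz&(Z>12)));print("pz top",rect(P,pz&(Z>60)));print("mid",rect(P,pz&(Z>35)&(Z<48)),rect(P,pz&(Z>49)&(Z<58)))
v=box(398,295,600,385)
for a,b in((6,20),(54,70),(74,92),(100,125)):
    m=v&(Z>a)&(Z<b);n,l=cv2.connectedComponents(m.astype(np.uint8))
    for i in range(1,n):
        if (l==i).sum()>6: print(a,b,rect(P,l==i))
c=lambda u0,v0,u1,v1,k:cv2.resize(z["p"][v0:v1,u0:u1,::-1],None,fx=k,fy=k,interpolation=cv2.INTER_CUBIC)
cv2.imwrite("pics/crop.png",c(190,185,390,265,4))
E
```

```text
table 0.12403659255426192 -0.009414841862735557
pz all (564, array([504. , 242.9]), array([67.6, 67.6]), 9.6, np.float64(52.0))
pz top (143, array([503.9, 243.1]), array([39.7, 20.3]), 9.1, np.float64(68.2))
mid (237, array([505.1, 236.4]), array([67.6, 53.7]), 9.6, np.float64(43.9)) (159, array([502.3, 242.6]), array([30.4, 68.1]), 4.2, np.float64(53.9))
6 20 (88, array([552.7, -48.2]), array([31. , 16.3]), 0.5, np.float64(12.0))
6 20 (1529, array([520.6,  42.3]), array([ 89.9, 120.1]), 2.7, np.float64(12.1))
6 20 (10, array([548.5, 123.4]), array([ 0.1, 23.1]), 90.0, np.float64(12.9))
6 20 (15, array([493.7, 120.6]), array([35.6,  0.1]), 0.1, np.float64(11.6))
6 20 (89, array([496.6, -51.1]), array([30.5, 17.7]), 0.2, np.float64(11.8))
54 70 (737, array([526.5, -86.6]), array([90.1, 60.5]), 3.0, np.float64(65.4))
54 70 (338, array([523.4, -23.3]), array([88.5, 22.6]), 2.7, np.float64(61.4))
54 70 (329, array([518.3, 108.8]), array([88.1, 21.9]), 1.5, np.float64(61.7))
74 92 (193, array([ 525.2, -105.4]), array([23.7, 61.8]), 0.0, np.float64(82.4))
100 125 (66, array([ 522.7, -140.5]), array([18.2, 18.8]), 58.4, np.float64(109.3))
```

View pics/crop.png

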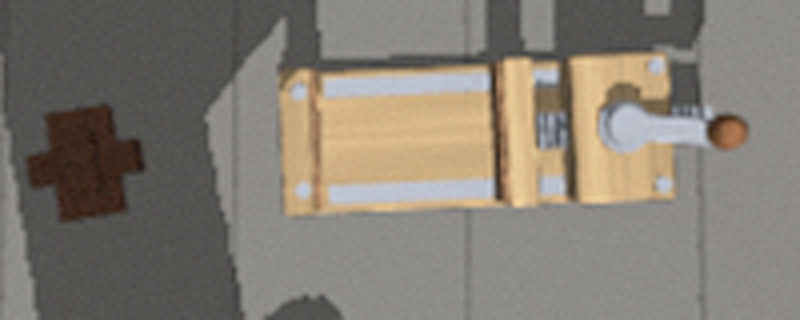

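Vise: yaw about 2.6°, origin about (521, 28), crank about 0.11. Puzzle: (504, 243), yaw about 9.3°. I'll clamp along y, gripping across the 40 mm.

```bash
cat >> h.py <<'E'
from scipy.spatial.transform import Rotation as R
VO=np.array([521.3,28.3]);VA=np.radians(2.6)
def vw(x,y,z):
    c,s=np.cos(VA),np.sin(VA);return [VO[0]+c*x-s*y,VO[1]+s*x+c*y,z]
def down(a):  # tool y along world angle a (rad)
    y=np.array([np.cos(a),np.sin(a),0]);z=np.array([0,0,-1.]);x=np.cross(y,z)
    q=R.from_matrix(np.c_[x,y,z]).as_quat();return [q[3],q[0],q[1],q[2]]
E
python3 - <<'E'
from h import *
from workcell import bot
a=np.radians(9.3);f=lambda s:(round(s["time"],2),np.round(s["tcp_pos"],1),round(s["gripper_width"],3),np.round(s["contact_force"],1),np.round(s["gripper_force"],1))
c=[(b,bot.ik([504,243,170],down(a+b))) for b in(0,np.pi)];print(c)
b=min((x for x in c if x[1] is not None),key=lambda x:abs(x[1][5]))[0]
bot.move_ptp([504,243,170],down(a+b));print(f(bot.read_state()))
bot.move_l([504,243,66],120);bot.grab(20);print(f(bot.read_state()))
bot.move_l([504,243,175],150);print(f(bot.read_state()))
bot.move_l(vw(0,32,175),150,down(VA+b));print(f(bot.read_state()))
bot.move_l(vw(0,32,90),120);print(f(bot.read_state()))
p,d=bot.grab_frame("scene");cv2.imwrite("pics/s2.png",cv2.resize(p[140:230,200:320,::-1],None,fx=6,fy=6,interpolation=cv2.INTER_CUBIC))
E
```

```text
[(0, array([ 2.49916351e-01,  3.29263127e-01,  1.60992825e+00, -4.44089210e-16,
        1.20240128e+00,  8.76007306e-02])), (3.141592653589793, array([ 2.49916351e-01,  3.29263127e-01,  1.60992825e+00, -4.44089210e-16,
        1.20240128e+00, -3.05399192e+00]))]
(1.45, array([503.6, 243.9, 170.3]), 1.0, array([-0.4,  0. , -1.3]), np.float64(0.0))
(3.34, array([504.1, 243. ,  66. ]), 0.43, array([0.6, 0.3, 0.1]), np.float64(19.9))
(4.22, array([503.3, 242.8, 174.1]), 0.427, array([-0.2,  0. , -1.2]), np.float64(19.9))
(5.59, array([519.7,  60.9, 175. ]), 0.426, array([ 0.5,  0.9, -1.6]), np.float64(19.9))
(6.45, array([520.4,  60.4,  90.5]), 0.43, array([ 1. , -0.6, -0.1]), np.float64(19.9))
```

View pics/s2.png

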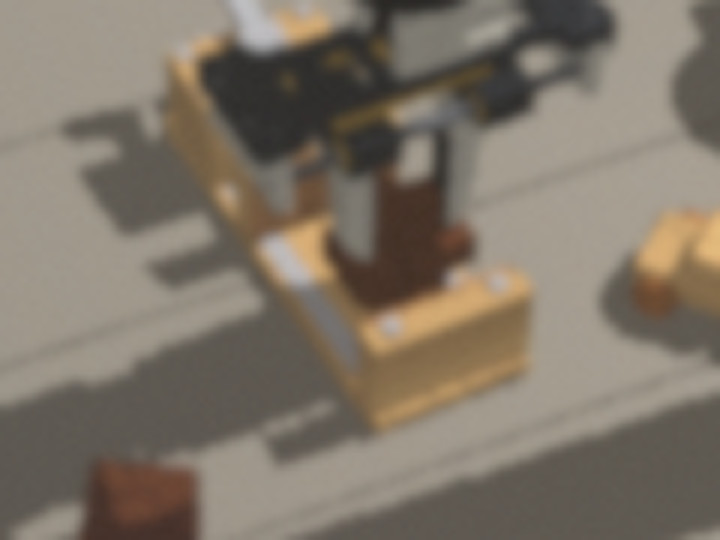

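The puzzle (about (400,230)) hangs upright between the jaws, clear of both faces. I'll set it down, release it, and check from above.

Run:
```python
from h import *
from workcell import bot
bot.move_l(vw(0,32,82),60);bot.wait(.2);print(bot.read_state()["contact_force"])
for z in np.arange(80.5,75,-.75):
    bot.move_l(vw(0,32,z),30);f=bot.read_state()["contact_force"];print(z,np.round(f,1))
    if f[2]>4: break
bot.open();bot.move_l(vw(0,32,200),150)
# hop to the knob's approach side, clearing the view
bot.move_ptp(vw(35,-190,200),down(VA+np.pi/2))
s=bot.read_state();print(s["time"],s["qpos"])
z,d=bot.grab_frame("top");c=bot.get_calibration("top");P=cloud(dict(d=d,K=c["K"],T=c["T"]));Z=P[...,2]
m=(abs(P[...,0]-520)<60)&(abs(P[...,1]-60)<33)
t=m&(Z>74)&(Z<90);print("top",rect(P,t),"all",rect(P,m&(Z>22)&(Z<90)))
cv2.imwrite("pics/t3.png",cv2.resize(z[185:265,250:400,::-1],None,fx=5,fy=5,interpolation=cv2.INTER_CUBIC))
```

```text
[-0.13087392  0.01711614 -1.35491006]
80.5 [ 0.8  0.5 -1.2]
79.75 [-0.7  0.1 -1.6]
79.0 [ 0.3 -0.  -1. ]
78.25 [-0.9 -0.6 -1.4]
77.5 [-0.3  0.7  2.8]
76.75 [0.1 0.8 6. ]
12.1333 [-4.65370183e-01  3.51535912e-01  1.50016167e+00  1.65842498e-04
  1.29065576e+00 -2.08117241e+00]
top (133, array([517.9,  59.6]), array([38.2, 19.2]), 1.0, np.float64(79.8)) all (545, array([519.6,  60. ]), array([66.2, 65.9]), 0.1, np.float64(64.3))
```

View pics/t3.png

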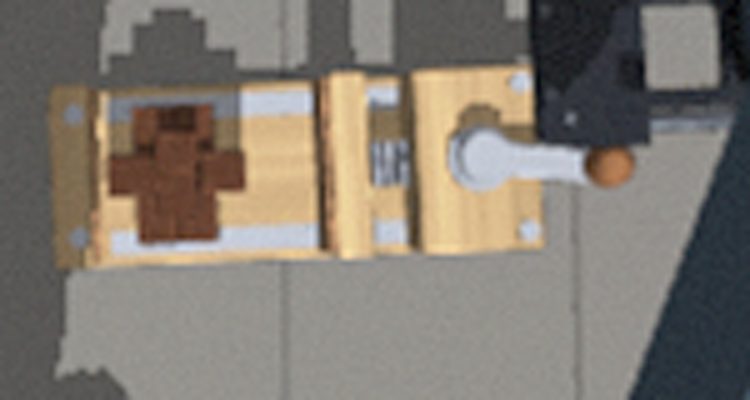

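The puzzle stands centred on the bed (measured x 519.6 against a midline of 519.8), about 4 mm off the fixed jaw. The knob is at (610,167) in the crop. Now I'll turn the crank.

```bash
cat >> h.py <<'E'
def fing(th,off,z=107):
    r=np.array([-np.sin(th),-np.cos(th)]);t=np.array([-np.cos(th),np.sin(th)])
    p=np.array([0,-115])+55*r-off*t;return vw(p[0],p[1],z),down(VA+np.pi/2-th)
def tang(s,th):
    t=np.array([-np.cos(th),np.sin(th)]);c,n=np.cos(VA),np.sin(VA);t=np.array([c*t[0]-n*t[1],n*t[0]+c*t[1]])
    return -np.dot(s["contact_force"][:2],t)
E
python3 - <<'E'
from h import *
from workcell import bot
bot.grab(10)
p,o=fing(.11,32,200);bot.move_l(p,150,o);bot.move_l(fing(.11,32)[0],120)
s=bot.read_state();print(s["time"],s["gripper_width"],np.round(s["contact_force"],1))
bot.move_l(*[fing(.11,20)[0]],40)
for th in np.r_[np.arange(.3,3.25,.25),3.3,3.38,3.45]:
    p,o=fing(th,19);bot.move_l(p,70,o);s=bot.read_state();F=tang(s,th)
    print(round(th,2),round(s["time"],2),round(F,1),np.round(s["contact_force"],1),np.round(np.array(s["tcp_pos"])-p,1))
    if F>9: break
print(s["qpos"])
p,d=bot.grab_frame("scene");cv2.imwrite("pics/s4.png",cv2.resize(p[110:230,200:320,::-1],None,fx=5,fy=5,interpolation=cv2.INTER_CUBIC))
E
```

```text
14.8333 0.008413374581486997 [0.  0.3 0.4]
0.3 15.62 0.3 [ 0.3 -0.2  0.5] [-0.1  0.1  0.1]
0.55 16.02 0.8 [ 0.8 -0.2 -0.2] [-0.1  0.1 -0.1]
0.8 16.43 0.7 [ 0.5 -0.5  0.1] [-0.   0.  -0.1]
1.05 16.82 0.9 [ 1.3 -0.2  0.6] [ 0.1 -0.  -0. ]
1.3 17.23 0.1 [-0.  -0.1  0.8] [ 0.1 -0.1 -0. ]
1.55 17.62 0.6 [-0.5 -0.6  0.2] [ 0.  -0.1 -0. ]
1.8 18.02 0.1 [ 0.4 -0.2  0.5] [-0.1 -0.1 -0.1]
2.05 18.43 0.3 [-0.2 -0.2 -0.6] [-0.2 -0.  -0.1]
2.3 18.82 0.4 [-0.3 -0.3  0.6] [-0.1 -0.  -0.1]
2.55 19.23 0.2 [ 0.  -0.3  0.4] [-0.1 -0.1 -0.1]
2.8 19.62 0.8 [-1.   0.1  0.4] [-0.2 -0.  -0.1]
3.05 20.02 0.5 [-0.4 -0.8 -0.2] [-0.3  0.  -0.2]
3.3 20.43 0.7 [-0.7 -0.1  0.8] [-0.3 -0.  -0.1]
3.38 20.68 1.7 [-1.5  1.5  0. ] [-0.4  0.1 -0.1]
3.45 20.93 2.5 [-1.9  2.6  0.2] [-0.3  0.1 -0.1]
[-2.68007157e-01  3.38088235e-01  1.77425190e+00  2.10749644e-04
  1.02965799e+00  1.56150993e+00]
```

View pics/s4.png

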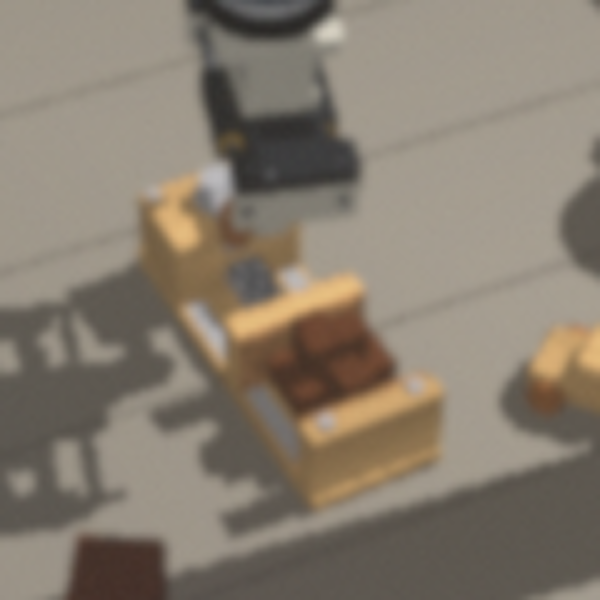

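The jaw has closed up to the puzzle, which is still upright, and the knob is at about (232,230). I'll tighten in small steps while watching the force.

Run:
```python
from h import *
from workcell import bot
th=3.45
while th<4.0:
    th+=.03 if th<3.56 else .008
    p,o=fing(th,19);bot.move_l(p,20,o);bot.wait(.1)
    F=[]
    for _ in range(3): s=bot.read_state();F.append(tang(s,th));bot.wait(.02)
    F=np.mean(F);print(round(th,3),round(s["time"],2),round(F,1),np.round(s["contact_force"],1))
    if F>11 or s["time"]>48: break
```

```text
3.48 21.36 3.3 [-2.2  2.6 -0.2]
3.51 21.76 2.9 [-2.3  1.5 -0.8]
3.54 22.16 2.7 [-2.8  1.6 -1.4]
3.57 22.56 2.3 [-2.5  2.  -1.1]
3.578 22.96 2.9 [-2.4  0.9 -1. ]
3.586 23.36 2.5 [-1.6  0.7 -1.1]
3.594 23.76 2.7 [-2.6  1.6  0.3]
3.602 24.16 2.3 [-1.1  1.2 -1.7]
3.61 24.56 2.9 [-2.9  0.6  0.1]
3.618 24.96 3.0 [-2.3  2.1 -0. ]
3.626 25.36 3.2 [-2.5  2.8  0.7]
3.634 25.76 2.5 [-1.8  1.4  0.2]
3.642 26.16 3.2 [-3.   2.4 -0.2]
3.65 26.56 2.9 [-2.2  2.7  0.2]
3.658 26.96 2.2 [-2.   1.2 -0.1]
3.666 27.36 2.9 [-2.3  2.2 -1.2]
3.674 27.76 2.7 [-1.6  2.6  0.2]
3.682 28.16 3.3 [-2.5  2.6 -1.1]
3.69 28.56 2.8 [-1.8  2.2  0.6]
3.698 28.96 3.3 [-2.3  2.4 -0.2]
3.706 29.36 3.1 [-2.1  2.1 -0.4]
3.714 29.76 3.6 [-2.6  3.6  0.8]
3.722 30.16 5.0 [-4.2  3.   0.6]
3.73 30.56 5.7 [-5.2  3.6  1.6]
3.738 30.96 7.1 [-6.3  3.4  2. ]
3.746 31.36 7.2 [-4.8  4.2  3.1]
3.754 31.76 9.0 [-7.4  6.   3.3]
3.762 32.16 9.1 [-8.   6.   4.1]
3.77 32.56 10.3 [-8.8  4.6  5.3]
3.778 32.96 11.2 [-9.7  5.4  6.2]
```

Force at the knob is 11.2 N against about 2.9 N running free, so roughly 38 N at the jaw. Now I'll back away and check.

Run:
```python
from h import *
from workcell import bot
th=3.778
bot.move_l(fing(th,35)[0],60);bot.move_l(fing(th,35,260)[0],150)
bot.move_l([330,-150,260],200)
s=bot.read_state();print(s["time"],np.round(s["contact_force"],1))
z,d=bot.grab_frame("top");c=bot.get_calibration("top");P=cloud(dict(d=d,K=c["K"],T=c["T"]));Z=P[...,2]
m=(abs(P[...,0]-520)<60)
print("top",rect(P,m&(abs(P[...,1]-63)<32)&(Z>74)&(Z<90)))
print("jaw",rect(P,m&(Z>58)&(Z<64)&(P[...,1]>0)&(P[...,1]<33)),"knob",rect(P,m&(Z>100)&(Z<120)))
cv2.imwrite("pics/t5.png",cv2.resize(z[130:310,200:400,::-1],None,fx=3,fy=3,interpolation=cv2.INTER_CUBIC))
```

```text
35.8917 [-0.4 -0.8 -0.6]
top (137, array([517.8,  64.2]), array([38.4, 19.3]), 0.1, np.float64(80.0))
jaw (291, array([520.8,  19.3]), array([88.1, 22. ]), 2.3, np.float64(61.2)) knob (66, array([552.2, -37.5]), array([18.8, 19. ]), 89.5, np.float64(110.2))
```

View pics/t5.png

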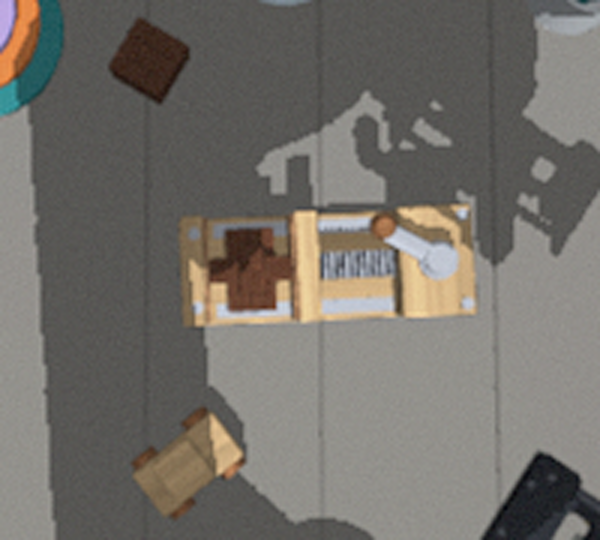

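The puzzle is held between both jaws at about (250,268), centred and square. The crank is at about (385,225), the hand is clear and the bystanders haven't moved.

```bash
python3 -c "
from workcell import bot
print(bot.hand_in())"
```

```text
the job is handed in; nothing more can be done
None
```

The burr puzzle stands upright in the vise, centred and square, clamped at an estimated 38 N; the hand is clear, the other toys were left alone, and the job was handed in at about 36 s.

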